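# Take a line module out of its dock

### The arm

A 6-joint arm with a two-finger parallel gripper is mounted at the origin on the work surface. World frame = base frame: x ahead of the robot, y to its left, z up, the work surface at z = 0. Lengths are in mm, angles in rad, forces in N, time in s.
With the tool pointing down it reaches from about 350 to 975 mm from the base axis. Payload 7.1 kg.
Tool frame: the origin (TCP) lies on the front face of the gripper's body, between the roots of the fingers; the fingertips stand 80 mm ahead of it and the grasp point (between the pads) lies 61 mm ahead of it (env.tips_ahead is the distance from the TCP to the fingertips, in mm); z points along the fingers, y is the line along which they close (so a half turn about z gives the same grasp; the last joint's range is limited). The gripper opens to 88 mm and grips with 3 to 60 N. Pads are 20 mm wide; open, the fingers measure 115 mm over their backs; the gripper's body (75 mm by 178 mm) begins 61 mm behind the grasp point.
Start: joints at [-1.136, 0.423, 1.63, -0, 1.089, -0.019], TCP at [274.005, -561.718, 302.675] pointing down, gripper open.
Joint ranges: [-3, 3], [-0.9, 2.11], [0.09, 2.58], [-1.31, 4.45], [0.11, 2.69], [-2.54, 2.54]. Speed limits (rad/s): [2.39, 2.39, 3.01, 3.14, 3.14, 3.14].

### API

Orientations are given as a unit quaternion [x, y, z, w].
In Python, from station import env, set_gripper, viewer, workorder gives the robot as it stands. Calls block until the motion is done:
- env.reach(position, orientation): joint-space move of the TCP to a pose.
- env.move_l(position, rot=None, rate=150, f_stop=None): straight line of the TCP; rot=None keeps the orientation; rate is the mean speed in mm/s. With f_stop (N) it stops when the force on the tool has changed by that much, and returns True; else False.
- env.move_joints(angles): joint-space move.
- set_gripper(opening): finger opening in mm; the grip force is fixed at half the most; returns when the fingers have stopped.
- env.hold(seconds).
- env.ik(position, orientation): joint angles nearest the present ones, or None.
- env.read_state(): the state.
- viewer.camera(name): name is "side" or "top" or "wrist"; returns the picture (480x640x3 uint8, blue, green, red); there is no depth.
- viewer.camera_params(name): a dict with "fx", "fy", "cx", "cy" (pixels), "pose" (4x4, takes a point from camera to world coordinates); the wrist camera has in their place "tool_from_camera" (4x4, takes a point from camera to tool coordinates, whose origin is the TCP and whose axes are the flange's). Camera axes: x right, y up, looking along -z (the intrinsics and any distortion apply to the point x, -y, -z); pixel columns grow to the right and rows downward; lengths in mm; the calibration is good to about 2 mm. The wrist camera is an equidistant fisheye: a pixel r from the principal point sees the ray r / f radians off the axis. A picture is of the moment at which its call begins: read the wrist's pose just before it. camera_params takes no time and is no camera call.
A pose or a line that the arm cannot do raises env.IKError and nothing moves.
- workorder.sign_off(): hands the job in; it is judged then, once.
The state is a dict: "time_s": time; "qpos": joint angles; "dq": joint speeds; "tau": joint torques, N m; "tool_pos": TCP position; "orientation": TCP orientation; "force": force on the tool from outside, world axes, zero at the start; "wrist_torque": the same for the moment, N m; "width": finger opening in mm; "grip_force": force on a finger pad.
Only numpy, scipy, OpenCV 4.12 (cv2) and the standard library are available. Lean on these libraries where they do the work, as an engineer would, in place of code of your own. Each camera call takes 0.05 s, during which the arm holds its last target. There are 200 camera calls.

### The job

Take the line out of service on the key panel by pressing the square key, then the round key, then the narrow bar key, one at a time. Then pinch the line module's two side catches together, lift it straight up until its foot is well clear (about 60 mm or more) of the top of its dock, without wrenching it, and finish while holding it there above the dock, upright and still, with both catches squeezed in. Leave the loose things on the bench where they are.

Things in the scene. Friction and masses are not known exactly. Their poses are not given: they have to be found in the camera images.
- module: Line module, the one that stands in the dock and has the two side catches. Black foot 60 x 44 x 26 mm (x, y, z), above it a white core 60 x 22 mm that reaches 100 mm; black catches stand along both y sides and reach 104 mm. 0.36 kg give or take. Origin at the centre of its underside, z up; x along the 60 mm side, the catches at +y and -y. Seated, its origin is 6 mm above the table and 1.5 mm of play is left all round; it comes out straight up.
- catch_left (a joint): Spring catch on the module's +y side. 0 = sprung out (locked), grows as it is pushed inwards (towards the other catch), 0.008 m = fully in. 2 N starts it, 7 N holds it fully in; it springs back when let go. Its nose sits under the dock's steel lip until it is about 5 mm in (up to 6); locked, the module can rise only 2 mm.
- catch_right (a joint): The same on the module's -y side.
- catch_left_pad (a point): Middle of the ribbed outer face of the left catch, where a finger presses: 86 mm above the module's underside. The flat is 30 mm wide (along the module's x) and bare from 46 to 104 mm above the module's underside (dock lip below). Over both outer faces it is 54 mm with the catches out and 38 mm with both fully in.
- catch_right_pad (a point): The same on the right catch.
- dock: Dock that carries the module, fixed to the table: grey block 100 x 110 mm (x, y), 52 mm high, with a steel lip along both y sides of its 63 mm x 47 mm well. Origin at the centre of its underside, axes along those of the seated module. Well floor 6 mm above the origin.
- blank_dock: An identical fixed dock filled with a plain solid grey blank, 75 mm high, without catches. Not part of the job. Origin at the centre of its underside.
- panel: Fixed white key panel, 85 x 190 x 24 mm (x, y, z), with three keys in a row along its y, 54 mm apart, in any order; no key is marked other than by its shape. Origin at the centre of its underside.
- key_square (a joint): Spring key with a black cap, 32 x 32 mm square. 0 = up, grows as it goes down, 0.006 m = fully down; 1.5 N starts it, 5 N holds it fully down, and it springs back. A press counts from 4 mm down.
- key_square_top (a point): Centre of the top face of the square key (moves with it); z up. About 42 mm above the table with the key up; the cap stands 14 mm above its 44 mm square bezel.
- key_round (a joint): Spring key with a black cap, 24 mm across, round. 0 = up, grows as it goes down, 0.006 m = fully down; 1.5 N starts it, 5 N holds it fully down, and it springs back. A press counts from 4 mm down.
- key_round_top (a point): Centre of the top face of the round key (moves with it); z up. About 42 mm above the table with the key up; the cap stands 14 mm above its 44 mm square bezel.
- key_bar (a joint): Spring key with a black cap, a narrow bar 36 mm (along the panel's x) x 13 mm. 0 = up, grows as it goes down, 0.006 m = fully down; 1.5 N starts it, 5 N holds it fully down, and it springs back. A press counts from 4 mm down.
- key_bar_top (a point): Centre of the top face of the bar key (moves with it); z up. About 42 mm above the table with the key up; the cap stands 14 mm above its 44 mm square bezel.
- screwdriver: Bystander: loose screwdriver, 180 mm long, lying along its x.
- strip_a: Bystander: loose white terminal strip 24 x 70 x 22 mm.
- strip_b: Bystander: a second such strip.
- tape: Bystander: loose roll of tape lying flat, 90 mm across, 19 mm high.
- screw_jar: Bystander: loose jar 56 mm across, 60 mm high, standing.
- handset: Bystander: loose white telephone handset 48 x 196 x 36 mm (x, y, z).
There are look-alikes about, which are no part of the job. Leave any turquoise or yellow look-alike of the module alone.

How it is judged (in metres and radians):
On the way, in this order (a step that is already met when the one before it is completed fails the run):
1. the square key is pressed down by itself, the others up (value of joint key_square above 0.004 m and value of joint each of key_round, key_bar below 0.002 m), for 0.04 s.
2. the round key is pressed down by itself, the others up (value of joint key_round above 0.004 m and value of joint each of key_square, key_bar below 0.002 m), for 0.04 s.
3. the narrow bar key is pressed down by itself, the others up (value of joint key_bar above 0.004 m and value of joint each of key_square, key_round below 0.002 m), for 0.04 s.
4. both catches are pinched in while the module still sits in its dock (value of joint each of catch_left, catch_right above 0.005 m and z of module in the frame of dock below 0.02 m), for 0.04 s.
5. the module is lifted free of the dock with both catches pinched (value of joint each of catch_left, catch_right above 0.005 m and z of module in the frame of dock above 0.09 m and horizontal distance between module and dock below 0.08 m and contact force between module and dock below 0.1 N and contact force between the fingers and module above 3 N and angle between module's own z axis and vertical below 0.35 rad), for 0.2 s.
At the end, for the whole second after the job is handed in: The module hangs from the fingers by both catches (each 5 mm in or more), its underside 90 mm or more above the dock's, within 80 mm of the dock in plan, not touching it, within 0.35 rad of upright, still (under 0.03 m/s, 0.3 rad/s); all keys up (all of step 5 and linear speed of module below 0.03 m/s and angular speed of module below 0.3 rad/s and value of joint each of key_square, key_round, key_bar below 0.002 m); the arm keeps its last pose, push and grip.
It fails at once if two keys down at once (value of joint each of key_square, key_round above 0.003 m or value of joint each of key_square, key_bar above 0.003 m or value of joint each of key_round, key_bar above 0.003 m).
It fails at once if the module wrenched or rammed: more than 60 N between it and its dock (contact force between module and dock above 60 N).
It fails at once if a loose bystander shifted by more than 30 mm (distance of any of screwdriver, strip_a, strip_b, tape, screw_jar, handset from where it was at the start of the episode above 0.03 m).
It also fails if it takes over 54 s, if anything falls off the work surface, if the arm or the gripper's body presses on something with over 40 N, if the wrist force passes 120 N, or if a joint passes its speed limit or range.

## Working session

There is one attempt and no reset: what is moved stays moved. The work goes in short steps, each a Python script; the robot and the scene stay as the last script left them, time stands still between calls to the robot, and variables do not carry over. Pictures are saved under pics/ and viewed, at most 10 in all, crops included, and the job is handed in when it is done.

```bash
mkdir -p pics; ls; python3 - <<'E'
from station import env, viewer
import cv2
for n in("top","side"):
    cv2.imwrite(f"pics/{n}0.png",viewer.camera(n)); print(n,viewer.camera_params(n))
print(viewer.camera_params("wrist")); s=env.read_state(); print(s["time_s"],s["orientation"],s["force"])
E
```

```text
pics
top {'fx': 600.8251887826038, 'fy': 600.8251887826038, 'cx': 317.1470310337569, 'cy': 242.12026468198223, 'pose': array([[ 1.05893694e-02,  9.84697412e-01, -1.73950776e-01,
         3.30539223e+02],
       [-9.99610627e-01,  1.49156305e-02,  2.35821689e-02,
         6.06705138e+01],
       [ 2.58158862e-02,  1.73633324e-01,  9.84471944e-01,
         1.40533231e+03],
       [ 0.00000000e+00,  0.00000000e+00,  0.00000000e+00,
         1.00000000e+00]])}
side {'fx': 491.3699309787183, 'fy': 491.3699309787183, 'cx': 318.3480446488046, 'cy': 235.88398387020575, 'pose': array([[-9.95412003e-01,  6.11569974e-02, -7.35850884e-02,
         4.86314991e+02],
       [-9.56419134e-02, -6.58089101e-01,  7.46840920e-01,
         9.10167257e+02],
       [-2.75099640e-03,  7.50452235e-01,  6.60918962e-01,
         8.51240617e+02],
       [ 0.00000000e+00,  0.00000000e+00,  0.00000000e+00,
         1.00000000e+00]])}
{'fx': 371.64829954431775, 'fy': 371.64829954431775, 'cx': 325.3429940986064, 'cy': 234.2144658946366, 'tool_from_camera': array([[ 8.01584568e-04,  9.55179991e-01,  2.96024563e-01,
         8.04638666e+01],
       [ 9.99999674e-01, -7.38059482e-04, -3.26340004e-04,
        -8.27764715e-02],
       [-9.32297060e-05,  2.96024729e-01, -9.55180272e-01,
        -8.12280475e+01],
       [ 0.00000000e+00,  0.00000000e+00,  0.00000000e+00,
         1.00000000e+00]])}
0.1 [ 9.74373175e-01  2.24936561e-01 -1.28268134e-04 -6.65677276e-04] [-0.38754606 -0.41291012 -0.43708393]
```

View pics/top0.png

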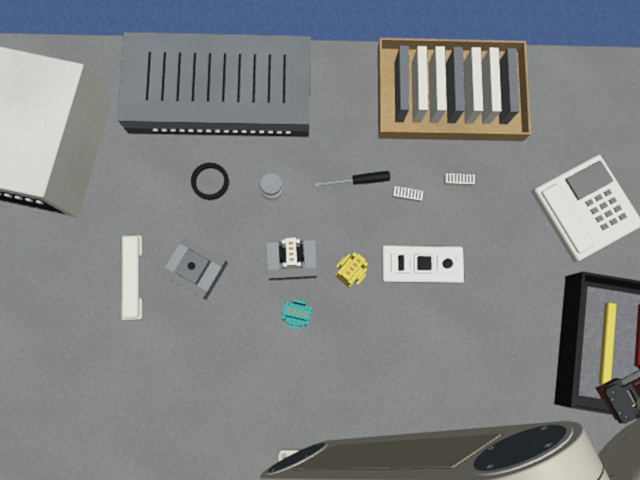

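View pics/side0.png

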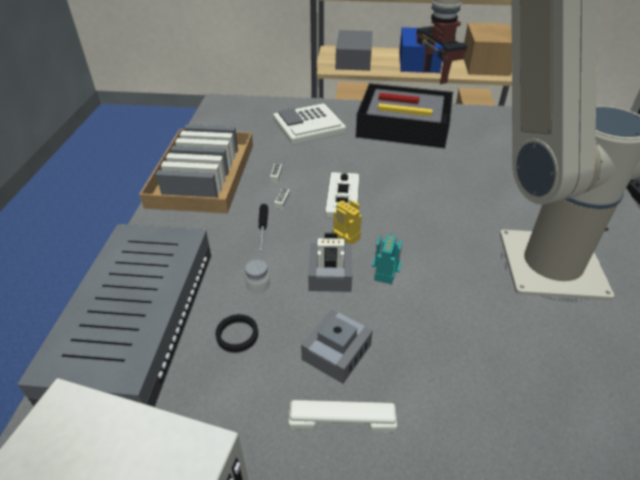

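The top view shows the panel at (424,263): bar key at (402,263), square at (424,263), round at (448,263). The module stands in its dock at (291,252), with the catches to image left and right. The yellow look-alike is at (352,268) and the blank dock at (192,265). The side view confirms that layout.

```bash
cat > h.py <<'E'
from station import env, set_gripper, viewer, workorder
import numpy as np, cv2
from scipy.spatial.transform import Rotation as R
def down(yaw): return (R.from_euler('z',yaw)*R.from_quat([1,0,0,0])).as_quat()  # tool y -> -y turned by yaw
def top_px(u,v,z):
    p=viewer.camera_params("top");T=p["pose"]
    d=T[:3,:3]@[(u-p["cx"])/p["fx"],-(v-p["cy"])/p["fy"],-1];o=T[:3,3]
    return o+d*(z-o[2])/d[2]
def wrist_px(u,v,z,s):
    p=viewer.camera_params("wrist");T=p["tool_from_camera"]
    a=np.array([u-p["cx"],v-p["cy"]]);r=np.hypot(*a);th=r/p["fx"]
    a=a/max(r,1e-9)*np.sin(th); d=np.array([a[0],-a[1],-np.cos(th)])
    Rt=R.from_quat(s["orientation"]).as_matrix()
    o=Rt@T[:3,3]+s["tool_pos"]; d=Rt@T[:3,:3]@d
    return o+d*(z-o[2])/d[2]
def look(name):
    s=env.read_state(); im=viewer.camera("wrist"); cv2.imwrite(f"pics/{name}.png",im); return s,im
E
python3 - <<'E'
from h import *
np.set_printoptions(precision=1,suppress=True)
for n,u,v,z in[("bar",402,263,42),("sq",424,263,42),("rd",448,263,42),("pl",384,264,24),("pr",463,264,24),("mod",291,252,106),("dockL",267,260,52),("dockR",316,259,52),("yel",352,268,80)]: print(n,top_px(u,v,z))
p=top_px(424,263,42)
env.reach([p[0]-40,p[1],230],down(0)); set_gripper(0)
s,_=look("w1"); print(s["tool_pos"],s["qpos"],s["width"],s["time_s"])
E
```

```text
bar [ 525.6 -167.7   42. ]
sq [ 526.4 -218.5   42. ]
rd [ 527.2 -274.    42. ]
pl [ 525.3 -128.6   24. ]
pr [ 527.9 -313.6   24. ]
mod [537.3  86.5 106. ]
dockL [526.7 141.7  52. ]
dockR [530.6  30.5  52. ]
yel [507.4 -49.3  80. ]
[ 486.4 -218.5  230. ] [-0.4  0.4  1.9  0.   0.9  1.1] 0.6179594296933615 2.9583
```

View pics/w1.png

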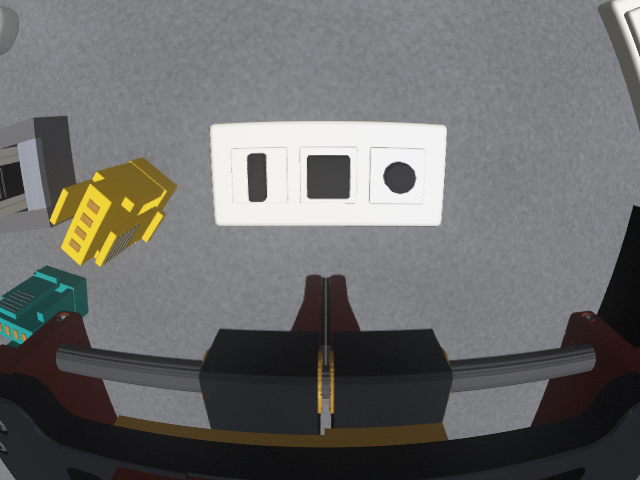

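The wrist view shows the bar key at (257,177), the square at (328,177) and the round at (399,178), with the fingers closed. Next I measure them and press.

```bash
python3 - <<'E'
from h import *
np.set_printoptions(precision=1,suppress=True)
s=env.read_state()
k={n:wrist_px(u,v,42,s) for n,u,v in[("sq",328,177),("rd",399.5,178),("bar",257,177)]}
print(k, np.linalg.norm(k["sq"]-k["rd"]),np.linalg.norm(k["sq"]-k["bar"]))
assert all(abs(np.linalg.norm(k["sq"]-k[n])-54)<4 for n in("rd","bar"))
for n in("sq","rd","bar"):
    p=k[n]
    env.move_l([p[0],p[1],145]); f0=env.read_state()["force"][2]
    hit=env.move_l([p[0],p[1],112],rate=25,f_stop=9); a=env.read_state(); env.hold(.15); b=env.read_state()
    print(n,hit,a["tool_pos"],a["force"][2]-f0,b["tool_pos"][2],b["force"][2]-f0)
    env.move_l([p[0],p[1],145])
env.move_l([p[0],p[1],260])
c=(top_px(267,260,52)+top_px(316,259,52))/2
env.reach([c[0]-60,86,260],down(0)); set_gripper(80)
s,_=look("w2"); print(s["tool_pos"],s["width"],s["time_s"])
E
```

```text
{'sq': array([ 527.2, -220.9,   42. ]), 'rd': array([ 527. , -273.8,   42. ]), 'bar': array([ 527.6, -168.6,   42. ])} 52.889280153202286 52.331700930257824
sq True [ 527.1 -220.9  116.3] 7.0679164081258214 116.32368616403859 7.845847762153337
rd True [ 527.  -273.8  116.4] 6.779388376019381 116.34171438525722 7.751518734044873
bar True [ 527.6 -168.6  116.3] 7.845361511920057 116.32919042212609 7.10449615678219
[468.6  86.  260. ] 79.74386693358068 12.9917
```

View pics/w2.png

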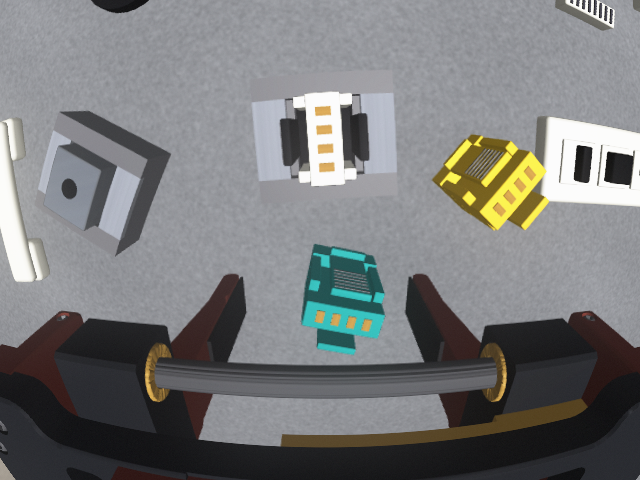

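All three keys bottomed out (5.7 mm down). The wrist view shows the module core top around (325,139), and the catches at about (289,142) and (361,137). I'll zoom in to fix the position and yaw.

```bash
python3 - <<'E'
import cv2
im=cv2.imread("pics/w2.png")[60:210,240:410]
cv2.imwrite("pics/w2c.png",cv2.resize(im,None,fx=4,fy=4,interpolation=cv2.INTER_CUBIC))
E
```

```text
(no output)
```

View pics/w2c.png

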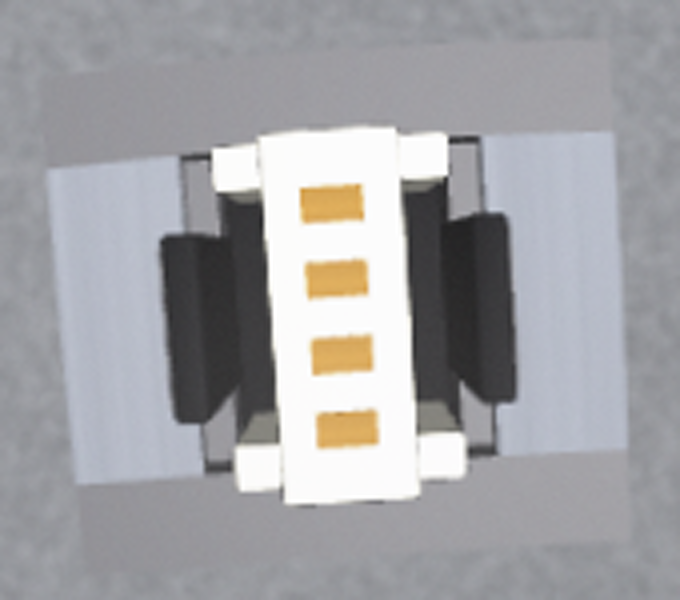

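The crop shows core-top corners at (260,132), (396,127), (418,495) and (285,503). The outer top edges of the catches run (163,238)–(180,420) and (510,215)–(517,400).

```bash
python3 - <<'E'
from h import *
np.set_printoptions(precision=2,suppress=True)
s=env.read_state()
f=lambda u,v,z: wrist_px(240+u/4-.4,60+v/4-.4,z,s)[:2]
c=[f(*p,106) for p in[(260,132),(396,127),(418,495),(285,503)]]
k=[f(*p,110) for p in[(163,238),(180,420),(510,215),(517,400)]]
print("core",np.mean(c,0),"len",np.linalg.norm(c[0]-c[3]),np.linalg.norm(c[1]-c[2]),"w",np.linalg.norm(c[0]-c[1]))
yaw=lambda d: np.arctan2(d[1],d[0])
print("catch",np.mean(k,0),"w",np.linalg.norm((k[0]+k[1]-k[2]-k[3])/2))
print("yaws",yaw(c[0]-c[3]),yaw(c[1]-c[2]),yaw(k[0]-k[1]),yaw(k[2]-k[3]))
E
```

```text
core [539.18  86.06] len 59.30848408519482 58.75448650072417 w 21.09836375362386
catch [539.06  85.67] w 53.06239828318177
yaws 0.06131788638190435 0.06533995114273564 0.07822025892777705 0.05278766636614144
```

Sizes agree with the given ones (59×21 and 53 mm), with centre (539.1, 85.9) and yaw 0.064. I'll grasp and test-lift.

```bash
python3 - <<'E'
from h import *
np.set_printoptions(precision=2,suppress=True)
q=down(.064); p=[539.1,85.9]
set_gripper(85); env.reach([*p,260],q)
print(env.move_l([*p,175]),env.move_l([*p,153],rate=60,f_stop=8))
f=lambda t:(lambda s:print(t,s["tool_pos"],s["force"],s["wrist_torque"],s["width"],s["grip_force"],s["time_s"]))(env.read_state())
f("pre"); set_gripper(30); env.hold(.3); f("grip")
w=env.read_state()["width"]
if w<41:
    print(env.move_l([*p,157],rate=15,f_stop=15)); f("4mm")
look("w3")
E
```

```text
False False
pre [538.91  85.87 152.61] [ 0.56 -0.12  0.4 ] [ 0.06 -0.03  0.05] 84.98927753625154 0.0 14.9833
grip [539.25  85.96 153.16] [-0.21  1.44  3.93] [ 0.27  0.09 -0.01] 35.732323635733806 30.01648485660553 16.1
False
4mm [538.78  85.75 156.68] [ 0.47  0.29 -3.91] [0.03 0.   0.01] 35.96290106038295 29.97650384902954 16.5167
```

View pics/w3.png

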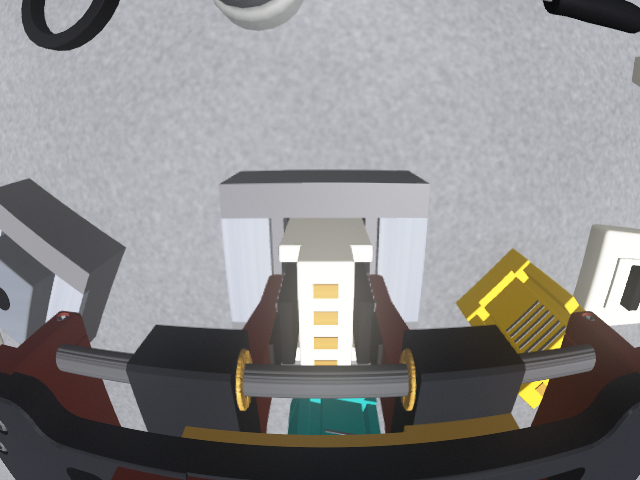

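The picture shows the module between the pads, with the core at about (325,320) and the catches squeezed in. The load is about its own weight (3.9 N), so it is free of the lip. Lifting on.

```bash
python3 - <<'E'
from h import *
np.set_printoptions(precision=2,suppress=True)
p=[539.1,85.9]
f=lambda t:(lambda s:print(t,s["tool_pos"],s["force"],s["wrist_torque"],s["width"],s["grip_force"],s["time_s"]))(env.read_state())
print(env.move_l([*p,175],rate=30,f_stop=15)); f("22mm")
print(env.move_l([*p,265],rate=60,f_stop=15)); env.hold(1); f("up")
look("w4"); cv2.imwrite("pics/side4.png",cv2.resize(viewer.camera("side")[120:400,200:480],None,fx=2,fy=2))
E
```

```text
False
22mm [539.02  85.89 175.03] [ 0.74 -0.57 -4.79] [ 0.05 -0.01  0.02] 35.61338767573326 29.976496696472168 17.3167
False
up [539.11  85.89 265.01] [ 0.26  0.32 -3.36] [ 0.01 -0.02 -0.  ] 36.02822961854501 29.97659146785736 19.9667
```

View pics/side4.png

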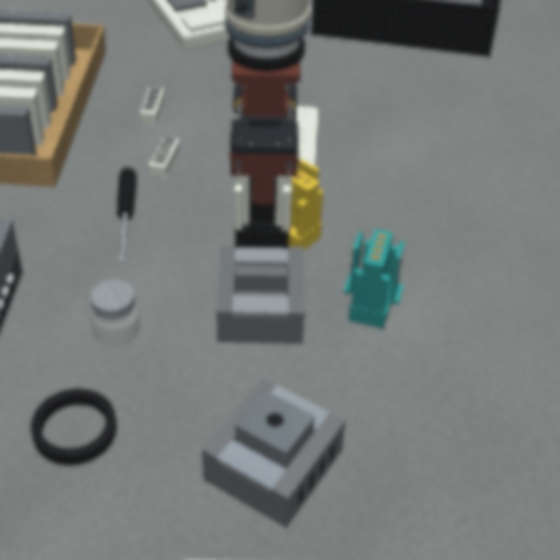

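The side view shows the dock well empty at (260,290). The module hangs upright in the fingers at (262,210), and the bystanders haven't moved. Signing off.

```bash
python3 -c "
from station import workorder
print(workorder.sign_off())"
```

```text
the job is handed in; nothing more can be done
None
```

The job is handed in, though the sign-off gave no verdict: I pressed the square, round and bar keys in that order, and the module now hangs still and upright about 112 mm above its seat (foot about 66 mm clear of the dock top), with both catches squeezed in.

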